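# Nest the clean paint cups and show their label to the scanner

### The arm

A 6-joint arm with a two-finger parallel gripper is mounted at the origin on the work surface. World frame = base frame: x ahead of the robot, y to its left, z up, the work surface at z = 0. Lengths are in mm, angles in rad, forces in N, time in s.
With the tool pointing down it reaches from about 325 to 850 mm from the base axis. Payload 4.4 kg.
Tool frame: the origin (TCP) lies between the finger pads; the fingertips stand 19 mm ahead of it and the grasp point (between the pads) is the TCP; z points along the fingers, y is the line along which they close (so a half turn about z gives the same grasp; the last joint's range is limited). The gripper opens to 94 mm and grips with 3 to 60 N. Pads are 16 mm wide; open, the fingers measure 119 mm over their backs; the gripper's body (75 mm by 177 mm) begins 78 mm behind the grasp point.
Start: joints at [-1.331, 0.207, 1.542, -0, 1.393, -0.15], TCP at [219.022, -531.655, 224.447] pointing down, gripper open.
Joint ranges: [-2.73, 2.73], [-0.86, 2.22], [0.23, 2.46], [-1.11, 4.25], [0.08, 2.63], [-2.82, 2.82]. Speed limits (rad/s): [2.79, 2.79, 3.14, 3.14, 3.14, 3.14].

### API

Orientations are given as a rotation vector (axis times angle).
In Python, from plant import observe, camera, calibration, close_job, trace gives the robot as it stands.
- The arm moves only by the tool move_arm, never from a script. Its argument "series" is a list of rows, each a list of 3 entries, a list of its own where there are three numbers: the shift along the world's x, y, z in mm, then the turn, a rotation vector about the world's x, y, z in degrees, then the gripper command: -1 is shut, 1 is fully open, values between are in proportion. In form: [[[tx, ty, tz], [wx, wy, wz], gripper], ...]. A call has 1 to 20 rows; each row is the pose to reach, as a shift and turn from the pose commanded when the call began; what a row does not reach only later rows make up. A row lasts 1/8 s, in which the tool goes at most 62.5 mm and 10.7 degrees, less where a joint would pass 70% of its speed; a pose out of reach is approached as far as the arm can. A call with a gripper value outside its range is refused whole. The fingers move at their own pace and stop on an object; "force" is the grip in N (left out, the last holds). Time passes only in rows, so rows that repeat a pose let the fingers close. It gives the time, the measured TCP pose, the force, the opening and the grip force at its end, in the units of the state.
- observe(): the state, without advancing time (a new reading comes with each control period).
- camera(name): name is "side" or "top"; returns the picture (400x640x3 uint8, red, green, blue); there is no depth.
- calibration(name): a dict with "vertical_fov" (degrees; the focal length in pixels is half the picture's height over the tangent of half this angle, whatever the lens; pixels are square), "cx", "cy" (the principal point, pixels), "dist" ([k1, k2, p1, p2, k3] as OpenCV has them; the pictures are not rectified), "origin" and "orientation" of the camera in the world. Camera axes: x right, y down, z forward; pixel columns grow to the right and rows downward; lengths in mm; the calibration is good to about 2 mm. A picture is of the moment at which its call begins. calibration takes no time and is no camera call.
- close_job(): hands the job in; it is judged then, once.
Trained networks look in the newest picture that a camera, given by its name, has taken for a name from the list of things; names that differ only in an ending like _2 or _b are one class to them, and where a whole thing is asked for, a point or a joint stands for the part that bears it (a point fixed in the world has none). Each returns a list of dicts, best first, with "p" (0 to 1); they miss things now and then, are a little off and sometimes report something else, mostly with a low value. They report only what shows in the picture. A call takes as long as a camera call. They do not tell look-alikes from the thing itself.
- trace(camera, label): "region" (400x640 bool, what is visible of it) and "at" ([row, column] in pixels, amid what is visible of it).
The state is a dict: "clock": time; "qpos": joint angles; "qd": joint speeds; "tau": joint torques, N m; "position": TCP position; "tcp_rot": TCP orientation; "ft_force": force on the tool from outside, world axes, zero at the start; "ft_torque": the same for the moment, N m; "gripper_width": opening from 0.0 (shut) to 1.0 (fully open); "finger_force": force on a finger pad.
Only numpy, scipy, OpenCV 4.12 (cv2) and the standard library are available. Lean on these libraries where they do the work, as an engineer would, in place of code of your own. Each camera call takes 0.05 s, during which the arm holds its last target. There are 200 camera calls.

### The job

Nest the plain yellow paint cup fully inside the teal cup with the white label, the teal one standing on the bench, and let the yellow one go. Then pick up the stack by the teal cup and show it to the scanner on its stand: stack upright, label squarely facing the lens, the middle of the label level with the lens, centred in front of it and 12 cm from it, with your fingers off the label. Finish while still holding it there in the air; leave the scanner and everything else on the bench as they are.

Things in the scene. Friction and masses are not known exactly. Their poses are not given: they have to be found in the camera images.
- yellow_cup_mid (a point): Centre (on the axis, half-way up, 37.5 mm above its foot) of the plain yellow cup: a round tapered stacking cup, 75 mm high, 63 mm across the rim, 37 mm across the foot, walls about 2 mm, 60 to 100 g. Its inner floor lies 20 mm above its foot. z is up along the axis. Starts upright on the bench; empty.
- teal_cup_mid (a point): Centre (on the axis, half-way up) of the teal cup with the white label: same shape, size and mass as the yellow cup. A like cup set in it rests on its inner floor: axes in line, upper foot and rim 20 mm above the lower ones, sideways play about 1 mm. z is up the axis; x points from the axis out through the middle of the label. Starts upright on the bench, empty.
- label_mid (a point): Middle of the face of the white label with black bars on the teal cup's wall: 26 mm out from the cup's axis along the cup's x, half-way up the cup. The label is stiff, about 1.5 mm proud, 64 mm high, and wraps 32 degrees either way round the wall; a white tab on it, 18 mm wide, stands 12 mm out from the rim, level. Same axes as the teal cup.
- teal_cup: The whole teal cup with its label; origin at the centre of its underside, axes as above.
- yellow_cup: The whole yellow cup; origin at the centre of its underside.
- label: The label on the teal cup; origin on the cup's axis, half-way up.
- lens (a point): Centre of the front glass of the scanner's lens (black, 32 mm across, in a grey head 75 mm wide, 48 mm high; lens 185 to 235 mm above the bench; the 14 mm post reaches 260 mm up). The lens looks level, along the NEGATIVE x axis of this frame; z is up. The head's height is preset and varies; do not push it.
- scanner: The scanner's stand, fixed: round foot 110 mm across under a steel post; origin at the centre of the foot's underside; x as for the lens, which lies 45 mm in front of the post's axis (towards negative x).
- pink_cup_mid (a point): Centre (half-way up) of the pink cup, the same shape as the others but in use: a brush stands in it, up to 160 mm above the bench. Leave alone.
- glue: White glue bottle with orange cap, 48 mm across, 130 mm high; origin at the centre of its underside. Leave alone.
- tape: Roll of yellow tape lying flat, 90 mm across, 24 mm high; origin at the centre of its underside. Leave alone.
- sander: Cork sanding block, 100 x 55 x 32 mm (x, y, z); origin at the centre of its underside. Leave alone.
- driver: Screwdriver with red handle, lying on the bench along its x. Leave alone.
- notes: Yellow note pad, 76 x 76 x 15 mm; origin at the centre of its underside. Leave alone.
Mind the look-alikes: they are no part of the job. Of the things that look like the yellow_cup, take the one that is nearest to the robot's base at the start.

How it is judged:
By the outcome, as a careful person would: the job done as asked, in the order asked, and still so for the second after the job is handed in, while the arm keeps its last pose, push and grip.
It also fails if it takes over 58 s, if anything falls off the work surface, if the arm or the gripper's body presses on something with over 40 N, if the wrist force passes 120 N, or if a joint passes its speed limit or range.

## Working session

There is one attempt and no reset: what is moved stays moved. The work goes in short steps, Python scripts to look and compute and a tool call to move; the robot and the scene stay as the last step left them, time stands still between calls to the robot, and variables do not carry over. Pictures are saved under pics/ and viewed, at most 10 in all, crops included, and the job is handed in when it is done.

Besides the shell and the picture viewer there is one more tool, called in YAML: its name, and indented under it one key for each argument. move_arm: Moves the arm, as the interface text tells. Its arguments: {"type":"object","properties":{"series":{"type":"array","items":{"type":"array"}},"force":{"type":"number"}},"required":["series"]}

```bash
mkdir -p pics; cat > h.py <<'E'
import numpy as np, cv2
from plant import observe, camera, calibration, close_job, trace
from scipy.spatial.transform import Rotation as R
def cal(n):
    c=calibration(n); f=200/np.tan(np.radians(c["vertical_fov"])/2)
    K=np.array([[f,0,c["cx"]],[0,f,c["cy"]],[0,0,1.]])
    o=np.array(c["orientation"],float)
    M=o if o.shape==(3,3) else R.from_rotvec(o).as_matrix()
    return K,np.array(c["dist"],float),np.array(c["origin"],float),M
def ray(n,r,c):
    K,d,o,M=cal(n); u=cv2.undistortPoints(np.array([[[c,r]]],float),K,d)[0,0]
    v=M@np.array([u[0],u[1],1]); return o,v/np.linalg.norm(v)
def atz(n,r,c,z):
    o,v=ray(n,r,c); return o+v*(z-o[2])/v[2]
def proj(n,P):
    K,d,o,M=cal(n); rv=cv2.Rodrigues(M.T)[0]
    return cv2.projectPoints(np.array(P,float).reshape(-1,3),rv,-M.T@o,K,d)[0][:,0,:]
def tri(a,b):
    o1,v1=a;o2,v2=b
    t=np.linalg.lstsq(np.c_[v1,-v2],o2-o1,rcond=None)[0]
    p,q=o1+t[0]*v1,o2+t[1]*v2
    return (p+q)/2,np.linalg.norm(p-q)
def save(n,f,im=None):
    im=camera(n) if im is None else im
    cv2.imwrite("pics/"+f,cv2.cvtColor(im,cv2.COLOR_RGB2BGR)); return im
E
python3 - <<'E'
from h import *
for n in("top","side"):
    print(n,calibration(n)); save(n,n+"0.png")
    for l in("yellow_cup","teal_cup","label","lens","scanner","pink_cup_mid"):
        for d in trace(n,l)[:4]:
            m=d["region"];ys,xs=np.nonzero(m)
            print(n,l,round(d["p"],2),np.round(d["at"],1),m.sum(),(ys.min(),ys.max(),xs.min(),xs.max()) if len(ys) else "")
print(observe())
E
```

```text
top {'vertical_fov': 44.60471657213974, 'cx': 322.92028037556645, 'cy': 197.14472149165104, 'dist': array([-0.0093801,  0.       ,  0.       ,  0.       ,  0.       ]), 'origin': array([ 205.80046593,  -76.14924383, 1852.24834986]), 'orientation': array([-2.1509269 ,  2.10187497, -0.20773823])}
top yellow_cup 0.74 [270.  443.5] 221 (np.int64(261), np.int64(276), np.int64(439), np.int64(456))
top yellow_cup 0.63 [170.8 309.4] 226 (np.int64(164), np.int64(180), np.int64(300), np.int64(316))
top yellow_cup 0.53 [217.5 360.8] 259 (np.int64(206), np.int64(223), np.int64(352), np.int64(369))
top teal_cup 0.59 [176.4 341.5] 217 (np.int64(168), np.int64(186), np.int64(334), np.int64(349))
top lens 0.72 [152.7 203.6] 346 (np.int64(142), np.int64(165), np.int64(189), np.int64(210))
top lens 0.67 [162.7 204.6] 904 (np.int64(142), np.int64(181), np.int64(188), np.int64(223))
top scanner 0.63 [161.1 206.7] 933 (np.int64(142), np.int64(181), np.int64(188), np.int64(223))
top pink_cup_mid 0.65 [216.4 355.6] 223 (np.int64(206), np.int64(222), np.int64(353), np.int64(368))
top pink_cup_mid 0.5 [215.4
[... 1339 characters left out ...]
(295), np.int64(311))
{'clock': 0.7, 'qpos': array([-1.33047075e+00,  2.06539325e-01,  1.54146430e+00,  2.33979119e-05,
        1.39346886e+00, -1.50476358e-01]), 'qd': array([-0.00084728, -0.0003397 , -0.00087678, -0.00089609,  0.00096729,
       -0.00118509]), 'tau': array([-9.83719910e-04, -3.70757318e+01, -2.81692457e+01,  6.98284130e-02,
        2.75155337e-02, -1.50687271e-05]), 'position': array([ 219.0520695 , -531.6771765 ,  224.49813365]), 'tcp_rot': array([3.08169233e+00, 6.09941810e-01, 4.46165466e-05]), 'ft_force': array([-0.42038736,  0.33487743, -0.23270006]), 'ft_torque': array([ 0.00249203, -0.01019433,  0.06188447]), 'finger_force': 0.0, 'gripper_width': 0.9992309041137518}
```

```bash
python3 - <<'E'
from h import *
a=cv2.imread("pics/top0.png")[110:310,170:490]; b=cv2.imread("pics/side0.png")[100:380,220:460]
cv2.imwrite("pics/top1.png",cv2.resize(a,None,fx=2.5,fy=2.5,interpolation=cv2.INTER_CUBIC))
cv2.imwrite("pics/side1.png",cv2.resize(b,None,fx=2.14,fy=2.14,interpolation=cv2.INTER_CUBIC))
for r,c in((270,443.5),(170.8,309.4),(217.5,360.8),(176.4,341.5),(215.4,300.3)): print("top",r,c,atz("top",r,c,37.5).round(0))
for r,c in((267,363),(259,314),(215.5,348),(345,261),(240.5,352.8),(213.5,301.3)): print("side",r,c,atz("side",r,c,37.5).round(0))
E
```

```text
top 270 443.5 [ 287. -538.   38.]
top 170.8 309.4 [651. -32.  38.]
top 217.5 360.8 [ 475. -230.   38.]
top 176.4 341.5 [ 632. -155.   38.]
top 215.4 300.3 [478.  -2.  38.]
side 267 363 [ 634. -274.   38.]
side 259 314 [ 479. -217.   38.]
side 215.5 348 [630. -14.  38.]
side 345 261 [ 294. -527.   38.]
side 240.5 352.8 [ 623. -147.   38.]
side 213.5 301.3 [460.  19.  38.]
```

View pics/top1.png

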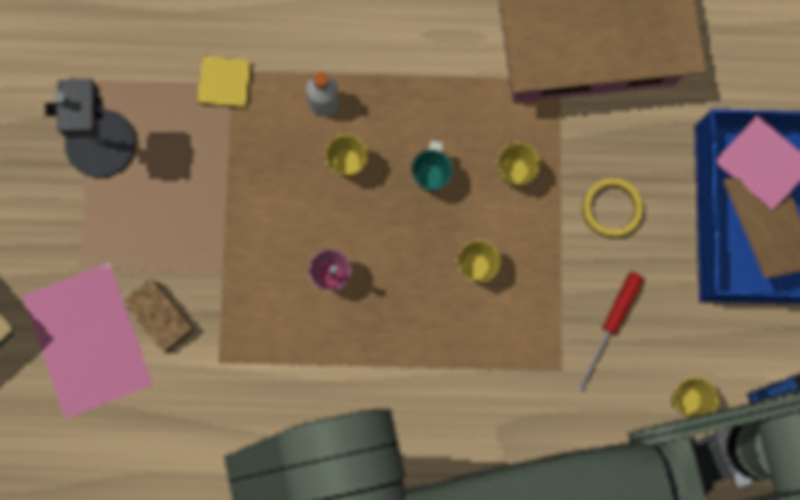

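View pics/side1.png

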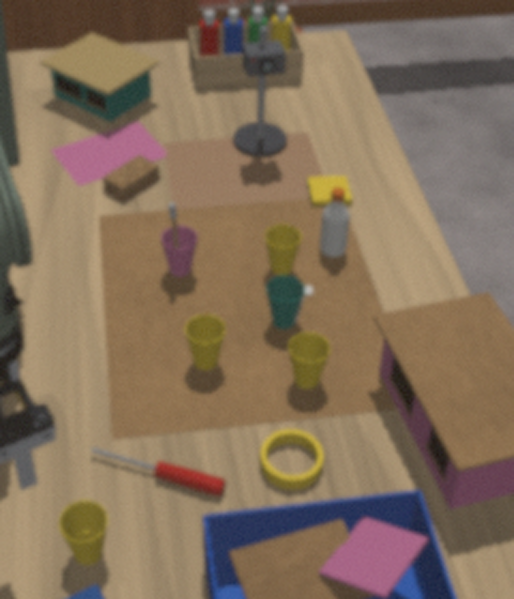

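```bash
python3 - <<'E'
import cv2,numpy as np
t=cv2.imread("pics/top0.png"); s=cv2.imread("pics/side0.png")
f=lambda im,r,c,h,w:cv2.resize(im[r:r+h,c:c+w],(400,300),interpolation=cv2.INTER_CUBIC)
cv2.imwrite("pics/zoom.png",np.vstack([np.hstack([f(t,130,175,60,80),f(s,105,300,60,80)]),np.hstack([f(t,155,300,75,100),f(s,205,280,75,100)])]))
E
```

```text
(no output)
```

View pics/zoom.png

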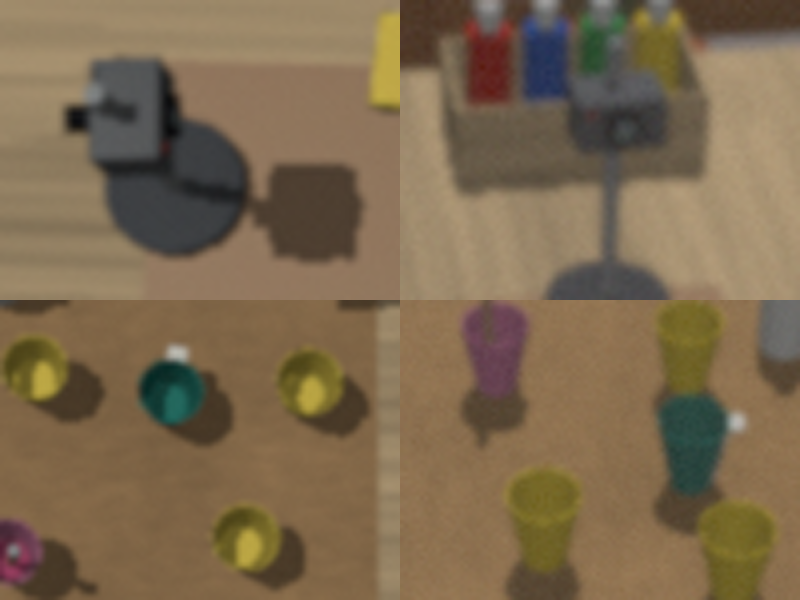

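```bash
cat >> h.py <<'E'
from scipy.optimize import least_squares
A=np.linspace(0,2*np.pi,48,endpoint=False)
def frustum(x,y,z0=0,h=75,r0=18.5,r1=31.5):
    return np.vstack([np.c_[x+r*np.cos(A),y+r*np.sin(A),np.full(48,z)] for r,z in((r0,z0),(r1,z0+h))])
def hullm(n,P):
    h=cv2.convexHull(proj(n,P).astype(np.float32))
    m=cv2.moments(h); return np.array([m["m10"]/m["m00"],m["m01"]/m["m00"]]),m["m00"]
def color(im,h0,h1,s=90,v=40):
    H=cv2.cvtColor(im,cv2.COLOR_RGB2HSV); return cv2.inRange(H,(h0,s,v),(h1,255,255))
def blob(mask,c,r):
    n,l,st,ce=cv2.connectedComponentsWithStats(mask); 
    i=min((i for i in range(1,n) if st[i,4]>30),key=lambda i:np.hypot(*(ce[i]-(c,r))))
    return ce[i],st[i,4]
def cupfit(obs,g):
    f=lambda p:np.concatenate([hullm(n,frustum(*p))[0]-o for n,o in obs.items()])
    s=least_squares(f,g); return s.x,s.fun,{n:hullm(n,frustum(*s.x))[1] for n in obs}
E
python3 - <<'E'
from h import *
I={n:np.mean([camera(n).astype(float) for _ in range(3)],0).astype(np.uint8) for n in("top","side")}
np.savez("imgs.npz",**I)
for nm,hs,T,S,g in(("yellow",(22,34),(361,215),(314,259),(477,-220)),("teal",(75,98),(342,177),(352,240),(628,-150)),("y2",(22,34),(379,175),(363,267),(634,-274)),("y3",(22,34),(309,171),(348,215),(640,-23))):
    o={};a={}
    for n,c in(("top",T),("side",S)): o[n],a[n]=blob(color(I[n],*hs),*c)
    x,f,m=cupfit(o,g); print(nm,x.round(1),"r",np.linalg.norm(x).round(0),"res px",f.round(2),"area",a,{k:round(v) for k,v in m.items()})
W={n:((I[n].min(2)>120)*255).astype(np.uint8) for n in I}
tt,at=blob(W["top"],344.5,168); ts,as_=blob(W["side"],364.5,235.5)
print("tab px",tt,at,ts,as_); p,e=tri(ray("top",tt[1],tt[0]),ray("side",ts[1],ts[0])); print("tab",p,e, atz("top",tt[1],tt[0],75),atz("side",ts[1],ts[0],75))
for n in I:
  for l in("label_mid","lens"):
    for d in trace(n,l)[:2]:print(n,l,d["p"],d["at"],d["region"].sum())
E
```

```text
yellow [ 482.7 -227.8] r 534.0 res px [-0.17 -0.19 -0.2   0.25] area {'top': np.int32(225), 'side': np.int32(352)} {'top': 226, 'side': 380}
teal [ 620.8 -153.9] r 640.0 res px [-1.08 -0.45 -0.2   0.16] area {'top': np.int32(180), 'side': np.int32(214)} {'top': 221, 'side': 351}
y2 [ 632.6 -286.4] r 694.0 res px [-0.35 -0.11 -0.07  0.38] area {'top': np.int32(223), 'side': np.int32(380)} {'top': 225, 'side': 394}
y3 [640.2 -23. ] r 641.0 res px [-1.48 -0.25 -0.26 -0.81] area {'top': np.int32(217), 'side': np.int32(291)} {'top': 222, 'side': 313}
tab px [121.38709677 130.25806452] 31 [412.09803922 232.17647059] 51
tab [ 1343.61723428  1303.23670917 -1375.88536369] 172.36132233325074 [783.04167895 685.64935044  75.        ] [ 824.33336857 -171.82857407   75.        ]
top lens 0.91 [150.8, 203.3] 382
side lens 0.84 [126.9, 345.3] 288
```

Four yellow cups: top pixels (361,215) r≈534 mm, (309,171) r≈641, (379,175) r≈694, (444,270) r≈606. The first is the nearest to the base and is plain in the crop, so I take that one.

```bash
python3 - <<'E'
from h import *
I=dict(np.load("imgs.npz"))
def win(n,c,r,k,cond):
    im=I[n].astype(float); w=im[r-k:r+k+1,c-k:c+k+1]; m=cond(w); 
    ys,xs=np.nonzero(m>0); wt=m[ys,xs]; return np.array([(xs*wt).sum()/wt.sum()+c-k,(ys*wt).sum()/wt.sum()+r-k]),wt.sum()
teal=lambda w:((w[...,1]-w[...,0]>12)&(w[...,2]-w[...,0]>3)).astype(float)
o={};
for n,c,r,k in(("top",343,177,13),("side",352,241,17)): 
    o[n],a=win(n,c,r,k,teal); print(n,o[n],a)
x,f,m=cupfit(o,(628,-150)); print(x,f,m)
white=lambda w:np.clip(w.min(2)-95,0,None)
tt,at=win("top",344,168,4,white); ts,as_=win("side",364,235,5,white); print(tt,at,ts,as_)
p,e=tri(ray("top",tt[1],tt[0]),ray("side",ts[1],ts[0])); print("tab",p,e)
for q in(p[:2],atz("top",tt[1],tt[0],75)[:2],atz("side",ts[1],ts[0],75)[:2]): d=q-x; print(q,np.hypot(*d),np.degrees(np.arctan2(d[1],d[0])))
t=I["top"]; print(t[138:185,186:226].mean(2).astype(int))
E
```

```text
top [342.64285714 177.58673469] 196.0
side [352.75090253 239.41516245] 277.0
[ 618.97942422 -151.741728  ] [-1.66812716  0.1610995  -0.80951113 -0.31388172] {'top': 221.34773550741374, 'side': 350.016690867953}
[343.87712288 167.78121878] 1001.0 [363.81163708 235.07692308] 1014.0
tab [ 657.31247336 -162.020054     73.06105171] 0.04210340915595725
[ 657.31247336 -162.020054  ] 39.68710926717739 -15.009784379421363
[ 656.84211216 -161.92695805] 39.20869864502009 -15.0563946219474
[ 656.77447102 -164.02133753] 39.73983357732438 -17.9989776258025
[[129 129 129 ... 129 130 129]
 [133 133 132 ... 131 131 131]
 [137 137 137 ... 134 134 135]
 ...
 [118 118 117 ... 120 120 120]
 [123 122 123 ... 120 120 120]
 [129 128 128 ... 120 120 120]]
```

```bash
cat >> h.py <<'E'
from scipy.ndimage import map_coordinates
from scipy.optimize import minimize, differential_evolution
def labi(im): return cv2.cvtColor(im,cv2.COLOR_RGB2LAB).astype(float)
def contrast(n,L,P,w=(0.3,1,1),d=1.5):
    h=cv2.convexHull(proj(n,P).astype(np.float32))[:,0].astype(float)
    q=np.vstack([h,h[:1]]); s=np.r_[0,np.cumsum(np.hypot(*np.diff(q,axis=0).T))]
    t=np.linspace(0,s[-1],200,endpoint=False); p=np.c_[np.interp(t,s,q[:,0]),np.interp(t,s,q[:,1])]
    T=np.roll(p,-1,0)-np.roll(p,1,0); N=np.c_[T[:,1],-T[:,0]]/np.linalg.norm(T,axis=1)[:,None]
    g=lambda e:np.stack([map_coordinates(L[...,k],[(p+e*N)[:,1],(p+e*N)[:,0]],order=1) for k in range(3)],1)
    return (np.linalg.norm((g(d)-g(-d))*w,axis=1)).clip(0,25).mean()
E
python3 - <<'E'
from h import *
I=dict(np.load("imgs.npz")); L={n:labi(I[n]) for n in I}
for nm,g in(("yellow",(482,-226)),("teal",(626,-154)),("y2",(632,-284)),("y3",(640,-23))):
  for cs in(("top",),("side",),("top","side")):
    f=lambda p:-sum(contrast(n,L[n],frustum(*p)) for n in cs)
    s=differential_evolution(f,[(g[0]-15,g[0]+15),(g[1]-15,g[1]+15)],seed=1,maxiter=40,popsize=12); print(nm,cs,s.x.round(1),round(s.fun,2))
E
```

```text
yellow ('top',) [ 482.2 -229.5] -18.4
yellow ('side',) [ 483.7 -226. ] -14.81
yellow ('top', 'side') [ 482.9 -227.7] -32.69
teal ('top',) [ 620.2 -156.2] -24.86
teal ('side',) [ 621.  -153.6] -22.87
teal ('top', 'side') [ 620.5 -155.7] -47.51
y2 ('top',) [ 633.7 -287.4] -18.1
y2 ('side',) [ 633.4 -284.4] -16.11
y2 ('top', 'side') [ 633.3 -286.1] -33.69
y3 ('top',) [640.2 -29.6] -17.9
y3 ('side',) [640.7 -26.8] -15.03
y3 ('top', 'side') [640.2 -28.8] -32.75
```

```bash
python3 - <<'E'
from h import *
I=dict(np.load("imgs.npz")); L={n:labi(I[n]) for n in I}
for n,r,c in(("top",167.4,210.4),("side",161,344)): print(n,atz(n,r,c,10).round())
w=(1,1,1)
f=lambda p:-contrast("top",L["top"],frustum(p[0],p[1],0,p[2],55,55),w)-contrast("side",L["side"],frustum(p[0],p[1],0,p[2],55,55),w)
s=differential_evolution(f,[(630,730),(280,380),(4,20)],seed=1,popsize=15); print("foot",s.x.round(1),s.fun)
fx,fy=s.x[:2]
# head box: yaw a of scanner x, zc, front face offset df (toward -x), back offset db
def box(p):
    x,y,a,z,df,db=p; R2=np.array([[np.cos(a),-np.sin(a)],[np.sin(a),np.cos(a)]])
    return np.array([[*(R2@[u,v]+[x,y]),z+h] for u in(-df,db) for v in(-37.5,37.5) for h in(-24,24)])
for cs in(("top",),("top","side")):
  f=lambda p:-sum(contrast(n,L[n],box(p),w) for n in cs)
  s=differential_evolution(f,[(fx-4,fx+4),(fy-4,fy+4),(0.6,2.4),(180,240),(10,45),(0,40)],seed=2,popsize=20,maxiter=300)
  x,y,a,z,df,db=s.x; print(cs,s.x.round(2),"yaw",np.degrees(a).round(1),s.fun)
for l in((345,130.6),): 
  o,v=ray("side",l[1],l[0])
  for z in(200,210,220,230): print(z,(o+v*(z-o[2])/v[2]).round(1))
b=cv2.resize(I["side"][110:150,325:365],(600,600),interpolation=cv2.INTER_CUBIC); save("side","head.png",b)
E
```

```text
top [662. 353.  10.]
side [682. 378.  10.]Traceback (most recent call last):
  File "<stdin>", line 6, in <module>
    return fun(*args, **kwargs)
    ret = solver.solve()
    next(self)
    ~~~~^^^^^^
    energy = self.func(parameters)
    return self.f(x, *self.args)
           ~~~~~~^^^^^^^^^^^^^^^
  File "<stdin>", line 5, in <lambda>
  File "h.py", line 46, in contrast
    h=cv2.convexHull(proj(n,P).astype(np.float32))[:,0].astype(float)
                     ~~~~^^^^^
  File "h.py", line 16, in proj
    K,d,o,M=cal(n); rv=cv2.Rodrigues(M.T)[0]
            ~~~^^^
  File "h.py", line 5, in cal
    c=calibration(n); f=200/np.tan(np.radians(c["vertical_fov"])/2)
ValueError: time passes only in moves, steps and waits
```

```bash
python3 - <<'E'
from h import *
import pickle; pickle.dump({n:calibration(n) for n in("top","side")},open("cal.pkl","wb"))
E
sed -i 's/^def cal(n):/import pickle,os\nCAL=pickle.load(open("cal.pkl","rb")) if os.path.exists("cal.pkl") else {}\ndef cal(n):/; s/c=calibration(n); f=/c=CAL.get(n) or calibration(n); f=/' h.py
cat > scan.py <<'E'
from h import *
I=dict(np.load("imgs.npz")); L={n:labi(I[n]) for n in I}
w=(1,1,1)
f=lambda p:-contrast("top",L["top"],frustum(p[0],p[1],0,p[2],55,55),w)-contrast("side",L["side"],frustum(p[0],p[1],0,p[2],55,55),w)
s=differential_evolution(f,[(630,730),(280,390),(4,20)],seed=1,popsize=15); print("foot",s.x.round(1),s.fun)
fx,fy=s.x[:2]
def box(p):
    x,y,a,z,df,db=p; R2=np.array([[np.cos(a),-np.sin(a)],[np.sin(a),np.cos(a)]])
    return np.array([[*(R2@[u,v]+[x,y]),z+h] for u in(-df,db) for v in(-37.5,37.5) for h in(-24,24)])
for cs in(("top",),("top","side")):
  f=lambda p:-sum(contrast(n,L[n],box(p),w) for n in cs)
  s=differential_evolution(f,[(fx-4,fx+4),(fy-4,fy+4),(0.6,2.4),(180,240),(10,45),(0,40)],seed=2,popsize=20,maxiter=200)
  x,y,a,z,df,db=s.x; print(cs,s.x.round(2),"yaw",np.degrees(a).round(1),s.fun)
o,v=ray("side",130.6,345)
for z in(200,210,220,230): print(z,(o+v*(z-o[2])/v[2]).round(1))
b=cv2.resize(I["side"][110:150,325:365],(600,600),interpolation=cv2.INTER_CUBIC); save("side","head.png",b)
E
python3 scan.py
```

```text
foot [659.  356.2  12. ] -47.12457531243094
('top',) [659.43 355.81   1.6  221.01  39.26   9.33] yaw 91.7 -24.374693789453623
('top', 'side') [663.01 357.4    1.63 204.14  36.93   8.08] yaw 93.4 -46.482222100992956
200 [669.8 317.7 200. ]
210 [666.7 301.  210. ]
220 [663.5 284.3 220. ]
230 [660.4 267.7 230. ]
```

View pics/head.png

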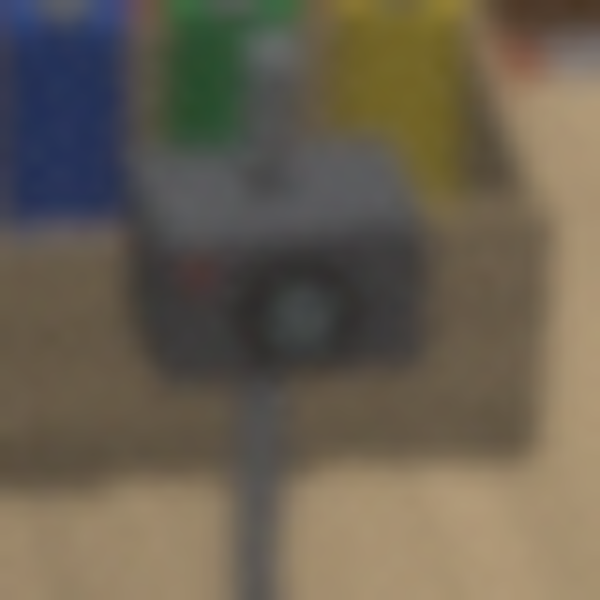

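```bash
cat > scan2.py <<'E'
from h import *
I=dict(np.load("imgs.npz")); L={n:labi(I[n]) for n in I}
w=(1,1,1)
def Rm(a): return np.array([[np.cos(a),-np.sin(a)],[np.sin(a),np.cos(a)]])
def box(x,y,a,z,df,db): return np.array([[*(Rm(a)@[u,v]+[x,y]),z+h] for u in(-df,db) for v in(-37.5,37.5) for h in(-24,24)])
def lens(x,y,a,z,r=16): return np.array([[*(Rm(a)@[-45,r*np.cos(t)]+[x,y]),z+r*np.sin(t)] for t in A])
# per-camera pixel shift of side as nuisance (calibration)
def f(p,parts=False):
    x,y,a,zb,df,db,zl,sx,sy=p
    c=[contrast("top",L["top"],frustum(x,y,0,12,55,55),w),contrast("side",L["side"],frustum(x+sx,y+sy,0,12,55,55),w),
       contrast("top",L["top"],box(x,y,a,zb,df,db),w),contrast("side",L["side"],box(x+sx,y+sy,a,zb,df,db),w),
       contrast("side",L["side"],lens(x+sx,y+sy,a,zl),w,1.0)]
    return c if parts else -sum(c)
for seed in(1,2):
  s=differential_evolution(f,[(650,672),(345,368),(1.3,2.0),(180,240),(20,45),(0,40),(183,237),(-4,4),(-4,4)],seed=seed,popsize=12,maxiter=150)
  print(s.x.round(2),np.degrees(s.x[2]).round(1),-s.fun,np.round(f(s.x,True),1))
  x,y,a=s.x[:3]; print("lens",Rm(a)@[-45,0]+[x,y])
x0=s.x
for d in(-8,-5,-3,0,3,5,8):
  q=x0.copy(); q[2]+=np.radians(d); print(d,np.round(f(q,True),1))
E
timeout 500 python3 scan2.py
```

```text
[ 6.6737e+02  3.5673e+02  1.5700e+00  2.0083e+02  3.7440e+01  1.0530e+01
  1.9606e+02 -4.8000e-01  1.0900e+00] 90.2 107.52398594510638 [22.3 24.7 24.3 22.1 14.2]
lens [667.50536223 311.72685519]
[665.56 356.74   1.54 202.25  37.91  10.08 196.63  -1.48   1.05] 88.4 107.61500197745056 [22.2 24.6 24.3 22.1 14.4]
lens [664.32996425 311.76156884]
-8 [22.2 24.6 22.1 20.  11.7]
-5 [22.2 24.6 23.5 21.1 13.3]
-3 [22.2 24.6 24.2 21.7 13.9]
0 [22.2 24.6 24.3 22.1 14.4]
3 [22.2 24.6 24.3 22.3 14.1]
5 [22.2 24.6 24.1 22.3 14. ]
8 [22.2 24.6 23.8 21.9 14.2]
```

move_arm:
  series:
    - [[62,60,-10],[0,0,-4],1]
    - [[124,120,-30],[0,0,-7],1]
    - [[186,180,-40],[0,0,-10],1]
    - [[230,250,-50],[0,0,-12],1]
    - [[264,304,-50],[0,0,-12],1]
    - [[264,304,-50],[0,0,-12],1]
    - [[264,304,-50],[0,0,-12],1]

```text
clock: 2.08
position: [484.3, -224.8, 174.2]
tcp_rot: [-3.128, -0.289, -0.0]
ft_force: [-1.5, -0.5, 0.5]
gripper_width: 0.998
finger_force: 0.0
```

move_arm:
  series:
    - [[0,0,-40],[0,0,0],1]
    - [[0,0,-75],[0,0,0],1]
    - [[0,0,-97],[0,0,0],1]
    - [[0,0,-97],[0,0,0],1]
    - [[0,0,-97],[0,0,0],1]
    - [[0,0,-97],[0,0,0],-1]
    - [[0,0,-97],[0,0,0],-1]
    - [[0,0,-97],[0,0,0],-1]
    - [[0,0,-97],[0,0,0],-1]
    - [[0,0,-97],[0,0,0],-1]
    - [[0,0,-97],[0,0,0],-1]
  force: 15

```text
clock: 3.45
position: [483.3, -227.7, 77.8]
tcp_rot: [3.129, 0.285, 0.001]
ft_force: [-0.0, 0.4, 2.8]
gripper_width: 0.661
finger_force: 15.0
```

move_arm:
  series:
    - [[0,0,30],[0,0,0],-1]
    - [[0,0,60],[0,0,0],-1]
    - [[0,0,95],[0,0,0],-1]
    - [[45,25,95],[0,0,0],-1]
    - [[95,50,95],[0,0,0],-1]
    - [[138,73,95],[0,0,0],-1]
    - [[138,73,95],[0,0,0],-1]
    - [[138,73,95],[0,0,0],-1]
    - [[138,73,95],[0,0,0],-1]

```text
clock: 4.58
position: [619.8, -155.3, 172.1]
tcp_rot: [-3.129, -0.283, 0.002]
ft_force: [0.2, -0.5, -0.6]
gripper_width: 0.656
finger_force: 15.0
```

```bash
python3 - <<'E'
from h import *
I={n:camera(n) for n in("top","side")}; o=observe(); print(o["position"],o["ft_force"],o["gripper_width"])
a=I["top"][150:210,300:380]; b=I["side"][195:255,310:390]
save("",'air.png',np.hstack([cv2.resize(k,(400,300),interpolation=cv2.INTER_CUBIC) for k in(a,b)]))
L={n:labi(I[n]) for n in I}
for cs in(("side",),):
    f=lambda p:-sum(contrast(n,L[n],frustum(*p,94.5)) for n in cs)
    s=differential_evolution(f,[(605,640),(-172,-138)],seed=1,maxiter=40); print(cs,s.x.round(1),s.fun)
E
```

```text
[ 620.11482363 -155.48006976  172.5433674 ] [-0.33638218 -0.58114234 -1.60239971] 0.6616133060363353
('side',) [ 616.6 -156.8] -15.914702629739272
```

View pics/air.png

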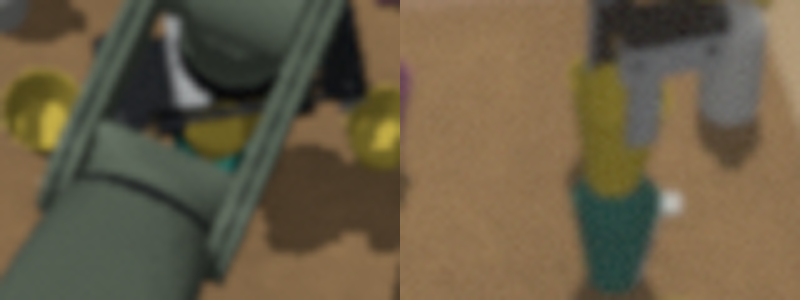

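move_arm:
  series:
    - [[0,0,-20],[0,0,0],-1]
    - [[0,0,-38],[0,0,0],-1]
    - [[0,0,-52],[0,0,0],-1]
    - [[0,0,-62],[0,0,0],-1]
    - [[0,0,-68],[0,0,0],-1]
    - [[0,0,-72],[0,0,0],-1]
    - [[0,0,-74],[0,0,0],-1]
    - [[0,0,-74],[0,0,0],-1]
    - [[0,0,-74],[0,0,0],-1]

```text
clock: 5.8
position: [621.3, -154.8, 98.9]
tcp_rot: [3.128, 0.284, 0.001]
ft_force: [0.5, 0.2, -0.8]
gripper_width: 0.658
finger_force: 15.0
```

move_arm:
  series:
    - [[0,0,-1],[0,0,0],1]
    - [[0,0,-1],[0,0,0],1]
    - [[0,0,-1],[0,0,0],1]
    - [[0,0,-1],[0,0,0],1]
    - [[0,0,20],[0,0,0],1]
    - [[0,0,60],[0,0,0],1]
    - [[-30,-60,80],[0,0,-10],1]
    - [[-60,-120,80],[0,0,-20],1]
    - [[-60,-180,80],[0,0,-22],1]
    - [[-60,-180,80],[0,0,-22],1]
    - [[-60,-180,80],[0,0,-22],1]

```text
clock: 7.18
position: [561.2, -335.2, 179.6]
tcp_rot: [3.125, -0.319, 0.002]
ft_force: [-0.4, 0.3, 0.2]
gripper_width: 1.001
finger_force: 0.0
```

```bash
cat > look.py <<'E'
from h import *
I={n:np.mean([camera(n).astype(float) for _ in range(4)],0).astype(np.uint8) for n in("top","side")}; np.savez("imgs2.npz",**I)
o=observe(); print(o["position"],o["tcp_rot"],o["gripper_width"])
a=I["top"][150:210,300:380]; b=I["side"][205:265,310:390]
save("",'nest.png',np.hstack([cv2.resize(k,(400,300),interpolation=cv2.INTER_CUBIC) for k in(a,b)]))
L={n:labi(I[n]) for n in I}
for z in(20,24,30):
  f=lambda p:-sum(contrast(n,L[n],np.vstack([frustum(*p),frustum(*p,z)])) for n in("side",))
  s=differential_evolution(f,[(605,640),(-172,-138)],seed=1,maxiter=40); print(z,s.x.round(1),s.fun)
E
python3 look.py
```

```text
[ 561.36773137 -333.59489066  178.50185146] [-3.12560777e+00  3.15248416e-01  1.62698873e-04] 0.9976810989351644
20 [ 620.5 -157.6] -11.395190364121133
24 [ 619.9 -159.8] -11.164265587623031
30 [ 616.6 -171.9] -11.03379824668522
```

View pics/nest.png

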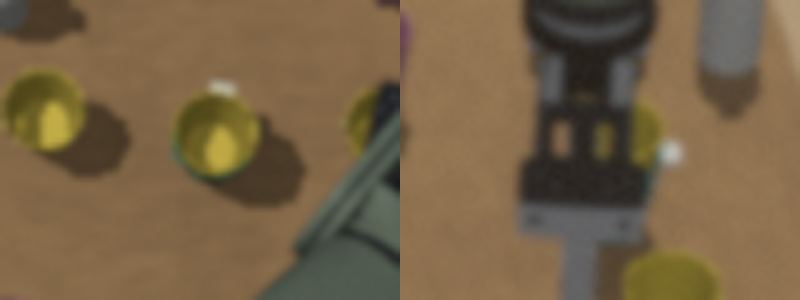

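```bash
python3 - <<'E'
from h import *
I=dict(np.load("imgs2.npz")); L=labi(I["top"])
f=lambda p:-contrast("top",L,np.vstack([frustum(*p),frustum(*p,20)]))
s=differential_evolution(f,[(605,640),(-172,-138)],seed=1,maxiter=40); x=s.x; print(x.round(1),s.fun)
def win(n,c,r,k):
    m=np.clip(I[n][r-k:r+k+1,c-k:c+k+1].astype(float).min(2)-95,0,None); ys,xs=np.nonzero(m)
    w=m[ys,xs]; return (xs*w).sum()/w.sum()+c-k,(ys*w).sum()/w.sum()+r-k
tc=win("top",344,168,4);sc=win("side",364,235,5); p,e=tri(ray("top",tc[1],tc[0]),ray("side",sc[1],sc[0])); print(tc,sc,p,e)
q=atz("top",tc[1],tc[0],75)
for c in((x),(620.6,-156)): d=q[:2]-c; print(np.hypot(*d),np.degrees(np.arctan2(d[1],d[0])))
E
```

```text
[ 619.6 -158.2] -18.637526742722326
(np.float64(344.1520737327189), np.float64(166.97695852534562)) (np.float64(363.8528015194682), np.float64(235.11490978157644)) [ 658.66455863 -162.92741482   74.09685462] 2.9913544055922365
40.68871238571963 -6.611142739472826
39.9801444728062 -9.961354141222358
```

move_arm:
  series:
    - [[0,20,10],[-1.4,-7.4,1],1]
    - [[20,60,10],[-2.8,-14.7,1],1]
    - [[40,120,10],[-4.2,-22,1.6],1]
    - [[64,178,10],[-5.6,-29.4,1.6],1]
    - [[64,178,0],[-5.6,-29.4,1.6],1]
    - [[64,178,0],[-5.6,-29.4,1.6],1]
    - [[64,178,0],[-5.6,-29.4,1.6],1]

```text
clock: 8.45
position: [626.0, -158.5, 179.5]
tcp_rot: [2.979, -0.262, 0.798]
ft_force: [-0.8, -0.4, 0.7]
gripper_width: 1.001
finger_force: 0.0
```

```bash
python3 - <<'E'
from h import *
o=observe(); print(o["position"],o["qpos"].round(2),R.from_rotvec(o["tcp_rot"]).as_matrix().round(3))
I={n:camera(n) for n in("top","side")}
save("",'tilt.png',np.hstack([cv2.resize(k,(400,300),interpolation=cv2.INTER_CUBIC) for k in(I["top"][130:220,280:400],I["side"][175:265,290:410])]))
E
```

```text
[ 625.97336558 -158.45075729  179.47772893] [-0.45  0.11  1.85  0.21  0.69  1.16] [[ 0.853 -0.175  0.492]
 [-0.151 -0.985 -0.088]
 [ 0.5    0.001 -0.866]]
```

View pics/tilt.png

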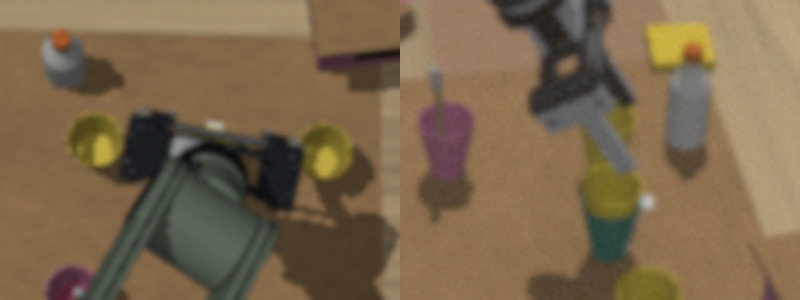

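move_arm:
  series:
    - [[0,2,-40],[0,0,0],1]
    - [[0,2,-80],[0,0,0],1]
    - [[0,2,-110],[0,0,0],1]
    - [[0,1,-123],[0,0,0],1]
    - [[0,1,-123],[0,0,0],1]
    - [[0,1,-123],[0,0,0],1]
    - [[0,1,-123],[0,0,0],-1]
    - [[0,1,-123],[0,0,0],-1]
    - [[0,1,-123],[0,0,0],-1]
    - [[0,1,-123],[0,0,0],-1]
    - [[0,1,-123],[0,0,0],-1]
    - [[0,1,-123],[0,0,0],-1]
  force: 25

```text
clock: 10.05
position: [625.4, -155.6, 55.8]
tcp_rot: [2.981, -0.26, 0.798]
ft_force: [-0.0, 1.2, 3.0]
gripper_width: 0.654
finger_force: 25.0
```

move_arm:
  series:
    - [[0,0,10],[0,0,0],-1]
    - [[0,0,30],[0,0,0],-1]
    - [[0,0,60],[0,0,0],-1]
    - [[0,0,110],[0,0,0],-1]
    - [[0,0,150],[0,0,0],-1]
    - [[0,0,150],[0,0,0],-1]
    - [[0,0,150],[0,0,0],-1]

```text
clock: 10.92
position: [623.5, -155.1, 203.3]
tcp_rot: [2.984, -0.26, 0.791]
ft_force: [-0.8, 0.8, -2.1]
gripper_width: 0.654
finger_force: 25.0
```

```bash
python3 - <<'E'
from h import *
o=observe(); print(o["position"],o["ft_force"],o["gripper_width"])
I={n:camera(n) for n in("top","side")}
save("",'lift.png',np.hstack([cv2.resize(k,(400,300),interpolation=cv2.INTER_CUBIC) for k in(I["top"][130:220,280:400],I["side"][165:255,290:410])]))
E
```

```text
[ 623.497386   -155.13342602  203.28935037] [-0.81079653  0.8232981  -2.07919897] 0.6536311483956866
```

View pics/lift.png

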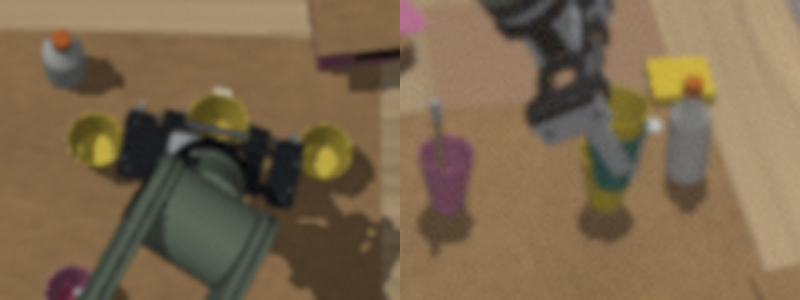

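move_arm:
  series:
    - [[2,10,20],[0,0,3],-1]
    - [[5,30,30],[0,0,8],-1]
    - [[7,50,30],[0,0,14],-1]
    - [[10,70,30],[0,0,20],-1]
    - [[12,90,30],[0,0,27],-1]
    - [[14,110,30],[0,0,34],-1]
    - [[16,130,30],[0,0,41],-1]
    - [[19,150,30],[0,0,48],-1]
    - [[22,170,30],[0,0,55],-1]
    - [[25,190,30],[0,0,62],-1]
    - [[28,210,30],[0,0,69],-1]
    - [[31,230,28],[0,0,76],-1]
    - [[34,250,25],[0,0,83],-1]
    - [[36,265,20],[0,0,89],-1]
    - [[38,280,17],[0,0,94],-1]
    - [[40,290,15],[0,0,98],-1]
    - [[40,297,15],[0,0,100],-1]
    - [[40,297,15],[0,0,100],-1]
    - [[40,297,15],[0,0,100],-1]
    - [[40,297,15],[0,0,100],-1]

```text
clock: 13.52
position: [664.9, 140.9, 220.6]
tcp_rot: [-1.928, -1.928, -0.515]
ft_force: [0.4, -0.2, -2.3]
gripper_width: 0.653
finger_force: 25.0
```

```bash
cat > look2.py <<'E'
import sys
from h import *
I={n:np.mean([camera(n).astype(float) for _ in range(6)],0).astype(np.uint8) for n in("top","side")}; np.savez("imgs3.npz",**I)
o=observe(); print(o["clock"],o["position"],o["ft_force"],o["gripper_width"],o["qpos"].round(2)); M=R.from_rotvec(o["tcp_rot"]).as_matrix(); print(M.round(3))
P=np.array([664.5,o["position"][1]-5,200]); print([proj(n,P) for n in I])
c=proj("top",P)[0].astype(int); d=proj("side",P)[0].astype(int)
save("",sys.argv[1],np.hstack([cv2.resize(k,(400,400),interpolation=cv2.INTER_CUBIC) for k in(I["top"][c[1]-40:c[1]+40,c[0]-60:c[0]+20],I["side"][d[1]-65:d[1]+15,d[0]-40:d[0]+40])])); print("crop origin top",c-[60,40],"side",d-[40,65],"x5")
E
python3 look2.py scan.png
```

```text
14.125 [665.01150743 141.35824421 220.42272588] [ 0.09629321 -0.52199181 -1.39637783] 0.6540377502286355 [-0.16  0.43  1.35  0.52  1.47 -0.24]
[[-0.     1.    -0.   ]
 [ 0.867  0.001  0.499]
 [ 0.499 -0.    -0.867]]
[array([[260.64530842, 154.87708392]]), array([[351.75785371, 155.48233874]])]
crop origin top [200 114] side [311  90] x5
```

View pics/scan.png

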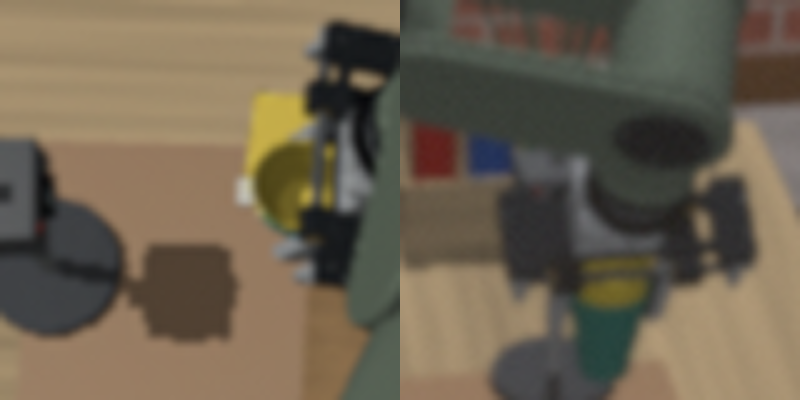

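```bash
cat > tab.py <<'E'
from h import *
I=dict(np.load("imgs3.npz")); o=observe(); tx,ty,tz=o["position"]
c,r=249,152;k=4
im=I["top"].astype(float); w=np.clip(im[r-k:r+k+1,c-k:c+k+1].min(2)-125,0,None); print(im[r-k:r+k+1,c-k:c+k+1].min(2).astype(int))
ys,xs=np.nonzero(w); v=w[ys,xs]; q=((xs*v).sum()/v.sum()+c-k,(ys*v).sum()/v.sum()+r-k); print(q)
p=atz("top",q[1],q[0],tz+20)
for cx,cy in((tx,ty-5),): d=p[:2]-(cx,cy); print(p,np.hypot(*d),np.degrees(np.arctan2(d[1],d[0])))
# cup fit in side: params x, y, tilt about x and y axes, teal lower frustum + yellow rim
L={n:labi(I[n]) for n in I}
def st(p):
    x,y,z,a,b=p; P=np.vstack([frustum(0,0,-37.5),frustum(0,0,-17.5)]); return R.from_rotvec([a,b,0]).apply(P)+[x,y,z]
f=lambda p:-contrast("side",L["side"],st(p))
s=differential_evolution(f,[(tx-10,tx+10),(ty-15,ty+5),(tz-25,tz-10),(-.15,.15),(-.15,.15)],seed=1,maxiter=80); print(s.x.round(3),s.fun)
# tilt-free fit
s=differential_evolution(lambda p:f([p[0],ty-5,p[1],0,p[2]]),[(tx-10,tx+10),(tz-28,tz-8),(-.15,.15)],seed=1,maxiter=80); print(s.x.round(3),s.fun, "tcp",tx,ty,tz)
E
python3 tab.py
```

```text
[[ 94  95  96  93  84  64  39  26  25]
 [ 94  98 114 126 117  84  43  24  25]
 [ 94 103 135 160 150 104  48  24  25]
 [ 93 104 140 167 157 109  50  23  24]
 [ 94 105 142 171 164 119  58  25  24]
 [ 94 106 144 171 168 130  73  32  22]
 [ 94 103 130 151 151 124  81  42  24]
 [ 95  96 103 110 110  99  85  64  36]
 [ 95  95  95  95  94  96  99  84  52]]
(np.float64(248.2523148148148), np.float64(151.98842592592592))
[662.45225137 173.97138798 240.42272588] 37.70011108435793 93.89249325681565
[6.65742e+02 1.34491e+02 1.95457e+02 1.49000e-01 1.33000e-01] -15.601276748163432
[6.66189e+02 1.92440e+02 1.50000e-01] -14.757492459782418 tcp 665.0115074343639 141.35824421483684 220.42272587807906
```

```bash
cat > yaw.py <<'E'
from h import *
I=dict(np.load("imgs3.npz")); J=dict(np.load("imgs.npz")); 
w=(1,1,1)
def Rm(a): return np.array([[np.cos(a),-np.sin(a)],[np.sin(a),np.cos(a)]])
def box(x,y,a,z,df,db): return np.array([[*(Rm(a)@[u,v]+[x,y]),z+h] for u in(-df,db) for v in(-37.5,37.5) for h in(-24,24)])
for nm,K in(("now",I),("start",J)):
  T=labi(K["top"])
  f=lambda p:-contrast("top",T,frustum(p[0],p[1],0,12,55,55),w,1.0)
  s=differential_evolution(f,[(645,680),(340,370)],seed=1,popsize=12); fx,fy=s.x; print(nm,"foot",s.x.round(1),s.fun)
  for z in(200,206,212):
    print(z,end=": ")
    for a in range(84,101,2):
      f=lambda p:-contrast("top",T,box(p[0],p[1],np.radians(a),z,p[2],p[3]),w,1.0)
      s=differential_evolution(f,[(fx-10,fx+10),(fy-6,fy+6),(25,42),(0,20)],seed=1,popsize=8,maxiter=25); print(a,round(-s.fun,1),s.x.round(0)[0],end=" | ")
    print()
m=np.mean([J["top"],I["top"]],0)[138:186,184:228]
save("","headtop.png",cv2.resize(m.astype(np.uint8),None,fx=12,fy=12,interpolation=cv2.INTER_CUBIC))
print(proj("side",[[665,136.4,z] for z in(165,202,240,260)]))
t=I["side"][135:175,335:375].astype(int)
for r in range(0,40,2):
  mk=(t[r,:,1]-t[r,:,0]>8); x=np.nonzero(mk)[0]
  if len(x): print(r+135,x.min()+335,x.max()+335,len(x))
E
timeout 400 python3 yaw.py
```

```text
now foot [661.  356.4] -21.887415436691672
200: 84 21.5 668.0 | 86 22.6 666.0 | 88 23.3 667.0 | 90 23.6 666.0 | 92 23.7 666.0 | 94 23.6 665.0 | 96 23.4 666.0 | 98 23.0 665.0 | 100 22.4 664.0 | 
206: 84 21.5 666.0 | 86 22.5 665.0 | 88 23.2 665.0 | 90 23.6 665.0 | 92 23.7 664.0 | 94 23.6 664.0 | 96 23.3 664.0 | 98 22.9 664.0 | 100 22.3 663.0 | 
212: 84 21.4 665.0 | 86 22.4 664.0 | 88 23.1 663.0 | 90 23.5 663.0 | 92 23.6 663.0 | 94 23.6 663.0 | 96 23.3 662.0 | 98 22.8 662.0 | 100 22.2 661.0 | 
start foot [661.  356.4] -21.888605229672226
200: 84 21.4 667.0 | 86 22.4 666.0 | 88 23.1 666.0 | 90 23.5 667.0 | 92 23.6 666.0 | 94 23.5 665.0 | 96 23.2 666.0 | 98 22.7 665.0 | 100 22.1 665.0 | 
206: 84 21.3 666.0 | 86 22.3 665.0 | 88 23.1 665.0 | 90 23.4 665.0 | 92 23.6 664.0 | 94 23.5 664.0 | 96 23.2 664.0 | 98 22.6 663.0 | 100 22.0 663.0 | 
212: 84 21.2 665.0 | 86 22.1 665.0 | 88 22.9 664.0 | 90 23.4 663.0 | 92 23.5 663.0 | 94 23.4 663.0 | 96 23.1 662.0 | 98 22.6 662.0 | 100 21.8 661.0 | 
[[351.51788385 163.22062149]
 [351.90923128 155.0174823 ]
 [352.32124191 146.35979448]
 [352.5423064  141.70536925]]
151 345 359 9
153 346 358 13
155 347 357 11
157 346 356 11
159 346 356 11
161 347 355 9
163 347 355 9
165 348 353 6
```

View pics/headtop.png

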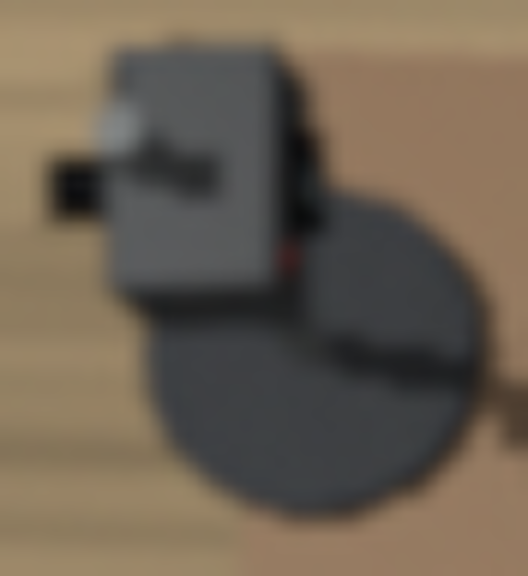

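```bash
python3 - <<'E'
from h import *
J=dict(np.load("imgs.npz"))
p,e=tri(ray("top",147.7,193.7),ray("side",112.2,343.0)); print("posttop",p,e)
print(proj("side",[[661,356.4,260],[661,356.4,12]]),proj("top",[[661,356.4,260]]))
s=J["side"]; print("cols 331..356"); 
for r in range(108,140): print(r,s[r,331:357].mean(1).astype(int))
print("blue-red"); 
for r in range(122,138): print(r,(s[r,336:357,2].astype(int)-s[r,336:357,0]))
for yaw in(90,92,95):
  a=np.radians(yaw); 
  for z in(198,204,210,216): print(yaw,z,proj("side",[[661-45*np.cos(a),356.4-45*np.sin(a),z]]))
E
```

```text
posttop [666.30444078 355.13452818 263.19244096] 0.3199422345441546
[[341.66064511 112.83031775]
 [340.19177313 163.81020103]] [[193.44805695 149.52001919]]
cols 331..356
108 [ 88  80  73  69  71  76  81  91  98 102 102  92  80  72  69  79  99 113
 113 106 105 104 111 117 109  87]
109 [ 90  86  85  83  79  80  81  89  93  95  95  88  83  79  80  88 101 112
 109 100  98  99 107 116 113  96]
110 [ 87  86  88  88  83  78  75  75  80  83  83  78  77  79  86  92  96  99
  96  94  91  92  99 104 106 101]
111 [ 79  80  85  88  83  73  65  63  66  67  72  78  81  84  89  91  89  85
  87  89  88  90  93  93  96 101]
112 [66 69 77 84 80 69 60 57 59 66 80 91 96 92 89 88 84 81 84 85 84 85 87 84
 89 97]
113 [ 60  65  73  78  73  63  56  55  57  64  81  96 100  96  90  85  80  81
  81  84  85  85  85  82  86  94]
114 [58 62 71 77 74 62 54 54 56 62 76 87 91 91 88 84 82 80 82 85 86 85 86 79
 82 88]
115 [58 62 72 76 72 62 55 52 56 60 70 80 80 83 84 83 80 83 83 83 84 83 85 83
 78 84]
116 [57 59 70 78 73 60 56 53 55 62 71 77 79 80 83 81 81 80 83 83 84 85 83 82
 77 78]
117 [57 61 70 75 69 61 53 53 56 64
[... 3127 characters left out ...]
15 -15 -11  -6  -3  -8 -17 -22 -25 -25 -24 -26 -27 -28 -28 -30
 -33 -31 -32]
136 [-26 -24 -24 -23 -16  -7  -2  -8 -20 -27 -30 -30 -30 -31 -32 -30 -30 -31
 -31 -31 -31]
137 [-29 -31 -29 -25 -19  -8  -2 -10 -20 -30 -30 -31 -31 -32 -30 -31 -31 -31
 -32 -31 -32]
90 198 [[343.08372507 131.9714969 ]]
90 204 [[343.12502892 130.6740001 ]]
90 210 [[343.16648242 129.37130724]]
90 216 [[343.20808624 128.06339074]]
92 198 [[343.46778215 131.94207026]]
92 204 [[343.50985911 130.64465051]]
92 210 [[343.55208847 129.34203567]]
92 216 [[343.59447093 128.03419816]]
95 198 [[344.0384415 131.8849583]]
95 204 [[344.08166475 130.58768372]]
95 210 [[344.12504449 129.28521586]]
95 216 [[344.16858142 127.97752717]]
```

move_arm:
  series:
    - [[2,8,1],[0,0,0],-1]
    - [[4,18,1.5],[0,0,-1],-1]
    - [[5,25,1.5],[0,0,-1],-1]
    - [[5,28.5,1.5],[0,0,-1],-1]
    - [[5,28.5,1.5],[0,0,-1],-1]
    - [[5,28.5,1.5],[0,0,-1],-1]
    - [[5,28.5,1.5],[0,0,-1],-1]
    - [[5,28.5,1.5],[0,0,-1],-1]

```text
clock: 15.12
position: [670.1, 169.6, 221.9]
tcp_rot: [-1.946, -1.912, -0.52]
ft_force: [-0.2, -0.4, -1.8]
gripper_width: 0.655
finger_force: 25.0
```

```bash
python3 - <<'E'
from h import *
I={n:np.mean([camera(n).astype(float) for _ in range(6)],0).astype(np.uint8) for n in("top","side")}
o=observe(); tx,ty,tz=o["position"]; print(o["clock"],tx,ty,tz,o["ft_force"],o["gripper_width"])
d=np.array([np.cos(np.radians(92)),np.sin(np.radians(92))]); ax=np.array([tx,ty])-5*d
q=proj("top",[[*(ax+37.5*d),tz+20]])[0]; print("pred tab px",q)
c,r=q.round().astype(int);k=4; im=I["top"].astype(float); w=np.clip(im[r-k:r+k+1,c-k:c+k+1].min(2)-125,0,None)
ys,xs=np.nonzero(w); v=w[ys,xs]; q=((xs*v).sum()/v.sum()+c-k,(ys*v).sum()/v.sum()+r-k); p=atz("top",q[1],q[0],tz+20)
e=p[:2]-ax; print(q,p,np.hypot(*e),np.degrees(np.arctan2(e[1],e[0])))
# teal in side: predicted vs seen
t=I["side"].astype(int); pr=proj("side",[[*ax,z] for z in(tz-55,tz-18,tz+20)]); print(pr)
r0=int(pr[2,1]); 
for r in range(r0-2,r0+28,2):
  x=np.nonzero(t[r,335:375,1]-t[r,335:375,0]>8)[0]
  if len(x)>3: print(r,x.min()+335,x.max()+335,len(x),(x.min()+x.max())/2+335)
E
```

```text
15.725 670.0165842311227 169.8526489514445 221.92570454591672 [-0.2321827  -0.26976014 -1.81368931] 0.6548167323535155
pred tab px [239.99264453 149.85542003]
(np.float64(239.8567901234568), np.float64(149.99506172839506)) [668.37622431 202.77000636 241.92570455] 37.957722894400305 92.74050498828343
[[351.54500532 158.50393241]
 [351.9313806  150.33818351]
 [352.33799697 141.7233824 ]]
147 346 359 14 352.5
149 346 357 12 351.5
151 347 357 11 352.0
153 347 356 10 351.5
155 347 356 10 351.5
157 347 355 9 351.0
159 347 354 8 350.5
161 349 352 4 350.5
```

```bash
python3 -c "
from plant import close_job
print(close_job())"
```

```text
the job is handed in; nothing more can be done
None
```

The yellow cup is nested in the teal one, and I handed the job in with the stack held in the air in front of the scanner. By my measurements it is upright, the label faces the lens within about 3°, and it is centred 12 cm from the lens. The lens height (about 204 mm) is my least certain figure.

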